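# Prop the parts-box lid open and put the V-block away

### The arm

A 7-joint arm with a two-finger parallel gripper is mounted at the origin on the work surface; the furniture and walls round the work are solid. World frame = base frame: x ahead of the robot, y to its left, z up, the work surface at z = 0. Lengths are in m, angles in rad, forces in N, time in s.
With the tool pointing down it reaches from about 0.4 to 0.85 m from the base axis. Payload 10.4 kg.
Tool frame: the origin (TCP) lies midway between the tips of the shut fingers; the grasp point (between the pads) lies 19 mm behind it (manip.hold_point_z is the distance from the TCP to the grasp point, in m); z points along the fingers, y is the line along which they close (so a half turn about z gives the same grasp; the last joint's range is limited). The gripper opens to 85 mm and grips with 20 to 120 N. Pads are 22 mm wide; open, the fingers measure 114 mm over their backs; the gripper's body (76 mm by 85 mm) begins 54 mm behind the grasp point. The pads swing forward as they close: fully open they stand 13 mm farther back than shut.
Start: joints at [-1.151, 0.332, -0.065, 1.46, 0.022, 1.35, -0.088], TCP at [0.268, 0.565, 0.231] pointing down, gripper open.
Joint ranges: [-2.6, 2.6], [-0.5, 2.12], [-1.47, 1.34], [0.16, 2.42], [-1.27, 4.41], [0.06, 2.06], [-2.6, 2.6]. Speed limits (rad/s): [2.22, 2.22, 2.79, 2.79, 3.14, 3.14, 3.14].

### API

Orientations are given as a unit quaternion [x, y, z, w].
In Python, from workcell import manip, eyes, job gives the robot as it stands.
- The arm moves only by the shell command python3 -m crank 'ROWS' [FORCE]. ROWS is JSON, a list that holds one entry, the list of rows, each a list of 7 numbers: the finger opening in cm, from 0 to 8.54, then the shift along the world's x, y, z in cm, then the turn, a rotation vector about the world's x, y, z in degrees. In form: [[[hand, x, y, z, ax, ay, az], ...]]. A call has 1 to 20 rows; each row shifts and turns the commanded pose from where the row before left it; what a row does not reach is not made up. A row lasts 1/8 s, in which the tool goes at most 62.5 mm and 10.7 degrees, less where a joint would pass 70% of its speed; a pose out of reach is approached as far as the arm can. A call with a gripper value outside its range is refused whole. The fingers move at their own pace and stop on an object; FORCE is the grip in N (left out, the last holds). Time passes only in rows, so rows that do not move let the fingers close. It gives the time, the measured TCP pose, the force, the opening and the grip force at its end, in the units of the state.
- manip.get_obs(): the state, without advancing time (a new reading comes with each control period).
- eyes.camera(name): name is "scene" or "side" or "wrist"; returns (picture, depth): 480x640x3 uint8, red, green, blue; 480x640 float32, m along the optical axis (not along the pixel's ray), 0 where there is no reading.
- eyes.camera_params(name): a dict with "fx", "fy", "cx", "cy" (pixels), "world_from_camera" (4x4, takes a point from camera to world coordinates); the wrist camera has in their place "hand_eye" (4x4, takes a point from camera to tool coordinates, whose origin is the TCP and whose axes are the flange's). Camera axes: x right, y down, z forward; pixel columns grow to the right and rows downward; lengths in m; the calibration is good to about 2 mm. The wrist camera is an equidistant fisheye: a pixel r from the principal point sees the ray r / f radians off the axis. A picture is of the moment at which its call begins: read the wrist's pose just before it. camera_params takes no time and is no camera call.
- job.hand_in(): hands the job in; it is judged then, once.
The state is a dict: "clock": time; "joint_pos": joint angles; "joint_velocities": joint speeds; "tau": joint torques, N m; "position": TCP position; "ee_rot": TCP orientation; "ft_force": force on the tool from outside, world axes, zero at the start; "torque": the same for the moment, N m; "grip_width": opening from 0.0 (shut) to 1.0 (fully open); "grasp_force": force on a finger pad.
Only numpy, scipy, OpenCV 4.12 (cv2) and the standard library are available. Lean on these libraries where they do the work, as an engineer would, in place of code of your own. Each camera call takes 0.05 s, during which the arm holds its last target. There are 200 camera calls.

### The job

Push the lid of the steel parts box up until its stay catches it and it stands open by itself, going gently against the stay's end stop so that the sheet metal is not bent. Then pick up the V-block and set it down gently, standing as it stands now, flat on the floor of the box's front compartment; leave the lid standing open and the other things where they are.

Things in the scene. Friction and masses are not known exactly. Their poses are not given: they have to be found in the camera images.
- box_hinge (a point): middle of the hinge axis of the grey sheet-steel parts box (fixed to the worktop, 170 mm deep, 150 wide, walls 3 mm thick, 60 high). The axis is 64 mm above the worktop, along the top of the far wall. The frame is fixed to the box: z up, y along the hinge to the box's left, -x over the box to its front wall 170 mm away (facing the robot's right front)
- lid (a joint): angle of the lid, rad: 0 shut (level on the box), growing as its front edge is lifted. A flat sheet 4 mm thick with a steel bar under it near the hinge, about 0.4 kg (0.28 to 0.52), that falls shut from any angle unless the stay has caught it. At the final angle it stands on the stay's end stop: anywhere from 1.26 to 1.63 rad, different each time. A push of more than 20 N bends it
- lid_lip (a point): middle of the underside of the lid's finger lip: a plate 80 mm wide and 4 mm thick that sticks out from the lid's front edge, 170 to 215 mm from the hinge axis (45 mm beyond the front wall), nothing below it; the underside is 62 mm above the worktop when shut. This point, 192 mm from the hinge axis, and its frame turn with the lid (axes as box_hinge when shut)
- front_compartment (a point): centre of the floor of the box's front compartment (floor 3 mm above the worktop; inside 95 mm from front to back and 144 mm wide, walls 60 mm high in front and at the sides, divider 53 mm high behind); axes as box_hinge. The rear compartment holds a few fixed small parts
- v_block_center (a point): centre of the hardened steel V-block, 55 mm along its x, 50 mm along its y, 45 mm high, V groove on top, standing on the worktop off the box's right front corner, about 0.6 kg (0.5 to 0.75); this point is 22.5 mm above its underside; z is up
- drill_chuck: bystander: keyed drill chuck standing on the worktop, 54 mm across, 82 mm tall; origin at its underside
- collet: bystander: steel collet standing upright, 32 mm across, 100 mm tall; origin at its underside
- stay_pivot (a point): clamped pivot of the stay, a steel strip standing up outside the box's right-hand (-y) wall; axes as box_hinge. A pin on the lid's edge must pass the stay's spring roller (up to about 3 N more at the lip, from 0.14 to 0.05 rad before the stop), then meets a hard rubber end stop (about 4 N/mm at the lip). How far back the strip is clamped differs and is not measured: feel for it
There are look-alikes about, which are no part of the job. Leave any brown look-alike of the part that bears v_block_center alone.

How it is judged:
On the way:
1. the lid stands open on its stay, untouched by the robot (value of joint lid above 1.2 rad and contact force between each of the arm, the fingers and lid below 0.1 N), for 0.4 s.
At the end, for the whole second after the job is handed in: The lid stands open on its stay by itself (angle over 1.2 rad) and the V-block stands upright (within 0.1 rad) and at rest flat on the floor of the front compartment (centre at most 27 mm above that floor, inside the compartment's walls) (value of joint lid above 1.2 rad and x of v_block_center in the frame of front_compartment between -0.047 and 0.047 m and y of v_block_center in the frame of front_compartment between -0.072 and 0.072 m and z of v_block_center in the frame of front_compartment below 0.027 m and angle between v_block_center's own z axis and vertical below 0.1 rad and linear speed of v_block below 0.02 m/s); the robot touches nothing.
It fails at once if the lid is pushed with more than 20 N (contact force between any of the arm, the fingers and lid above 20 N).
It fails at once if the V-block is dropped into the box (horizontal distance between v_block_center and front_compartment below 0.08 m and height (world z) of v_block_center below 0.1 m and linear speed of v_block above 0.6 m/s).
It fails at once if a bystander is moved (distance of any of drill_chuck, collet from where it was at the start of the episode above 0.03 m).
It also fails if it takes over 69 s, if anything falls off the work surface, if the arm or the gripper's body presses on something with over 40 N, if the wrist force passes 120 N, or if a joint passes its speed limit or range.

## Working session

There is one attempt and no reset: what is moved stays moved. The work goes in short steps, Python scripts to look and compute and a shell command to move; the robot and the scene stay as the last step left them, time stands still between calls to the robot, and variables do not carry over. Pictures are saved under pics/ and viewed, at most 10 in all, crops included, and the job is handed in when it is done.

```bash
mkdir -p pics; ls; cat > h.py <<'E'
import numpy as np, cv2
from workcell import manip, eyes, job
def cloud(name):
    img,d=eyes.camera(name); p=eyes.camera_params(name)
    v,u=np.mgrid[:480,:640]
    X=np.stack([(u-p['cx'])/p['fx']*d,(v-p['cy'])/p['fy']*d,d],-1)
    T=np.array(p['world_from_camera'])
    W=X@T[:3,:3].T+T[:3,3]; W[d==0]=np.nan
    return img,W
E
python3 - <<'E'
from h import *
for n in ('scene','side'):
    i,W=cloud(n); cv2.imwrite(f'pics/{n}0.png',i[...,::-1]); np.save(n,W); np.save(n+'_i',i)
    p=eyes.camera_params(n); print(n,np.round(p['world_from_camera'],3).tolist(),p['fx'])
print(manip.get_obs(),manip.hold_point_z)
E
```

```text
pics
scene [[0.685, -0.575, 0.447, -0.002], [-0.728, -0.541, 0.42, -0.572], [0.0, -0.614, -0.79, 0.996], [0.0, 0.0, 0.0, 1.0]] 579.6934021651217
side [[0.934, -0.214, 0.287, 0.273], [-0.358, -0.584, 0.728, -0.69], [0.012, -0.783, -0.622, 0.608], [0.0, 0.0, 0.0, 1.0]] 455.1774530642108
{'clock': 0.1, 'joint_pos': array([-1.15058242,  0.33279421, -0.06468746,  1.46088791,  0.02160848,
        1.34988876, -0.08849094]), 'joint_velocities': array([ 7.08751509e-05, -1.15317833e-03,  6.12825898e-04, -2.32308859e-03,
       -7.62598089e-05, -2.11320451e-04, -7.61049275e-04]), 'tau': array([ 1.38136678e-03, -6.26746345e+01,  4.90168040e-02, -3.92432928e+01,
        1.63035560e-02,  6.92811271e-03,  6.59967100e-05]), 'position': array([0.26766689, 0.56440035, 0.23058989]), 'ee_rot': array([ 2.19593174e-01,  9.75591322e-01, -6.32520091e-04, -1.05783888e-04]), 'ft_force': array([ 0.50387936,  0.20055358, -0.55451612]), 'torque': array([ 0.01188449, -0.0184587 , -0.036546  ]), 'grasp_force': 0.0, 'grip_width': 0.9998033437861509} 0.0187
```

View pics/scene0.png

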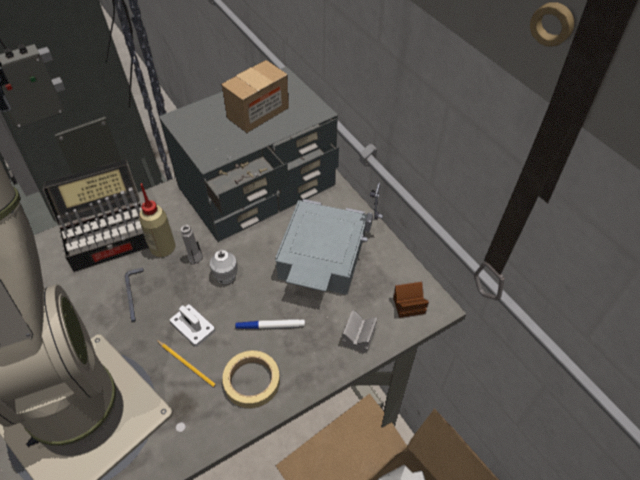

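View pics/side0.png

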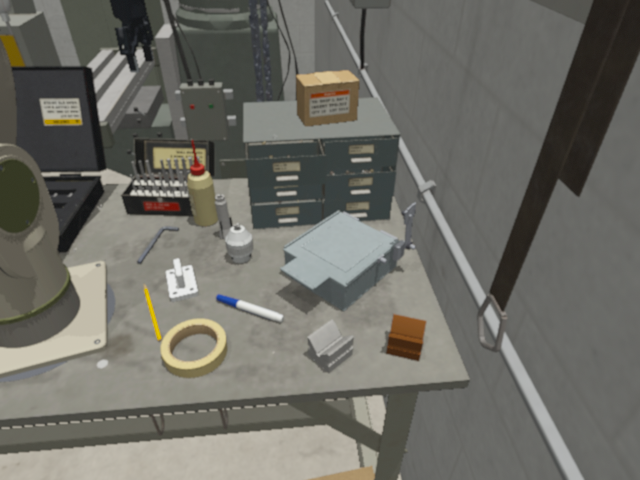

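Scene view: the steel V-block is at (359,330) and its brown look-alike at (411,299). The box lid is at (322,235), with its lip towards the robot at (309,273). The chuck is at (222,266) and the collet at (190,243). In the side view the V-block is at (331,342) and the brown one at (406,337).
Candidates: grey block (359,330) and brown block (411,299). I choose the grey one.

```bash
python3 - <<'E'
from h import *
S=np.load('scene.npy'); D=np.load('side.npy'); I=np.load('scene_i.npy');J=np.load('side_i.npy')
for W,n in((S,'scene'),(D,'side')):
    for nm,p in dict(table=(250,300) if n=='scene' else (270,280), lid=(322,235) if n=='scene' else (345,245), lip=(309,273) if n=='scene' else (305,270),chuck=(222,258) if n=='scene' else (238,232),collet=(187,230) if n=='scene' else (220,200)).items(): print(n,nm,W[p[1],p[0]].round(4))
def sel(W,lo,hi,c,r):
    return (W[...,2]>lo)&(W[...,2]<hi)&(np.hypot(W[...,0]-c[0],W[...,1]-c[1])<r)
for n,W in(('scene',S),('side',D)):
    c=W[235,322] if n=='scene' else W[245,345]
    m=sel(W,.054,.076,c,.17); 
    P=W[m][:,:2].astype(np.float32)
    mm=cv2.morphologyEx(m.astype(np.uint8),cv2.MORPH_OPEN,np.ones((5,5)))
    k,l=cv2.connectedComponents(mm); q=l==(l[235,322] if n=='scene' else l[245,345])
    cnt=max(cv2.findContours(q.astype(np.uint8),0,2)[0],key=cv2.contourArea)
    ap=cv2.approxPolyDP(cnt,4,True)[:,0]
    for a in ap: print(n,'lidcorner',a,W[a[1],a[0]].round(4))
    b=W[330,359] if n=='scene' else W[342,331]
    print('vb px',b.round(4))
    m=sel(W,.012,.06,b,.06); P=W[m]; print(m.sum(),P.min(0),P.max(0)); 
    print(cv2.minAreaRect(P[:,:2].astype(np.float32)))
    t=P[P[:,2]>P[:,2].max()-.006]; print('top',len(t),cv2.minAreaRect(t[:,:2].astype(np.float32)))
a=cv2.resize(I[295:365,310:450][...,::-1],None,fx=5,fy=5,interpolation=2)
b=cv2.resize(J[290:390,280:440][...,::-1],(700,400),interpolation=2)[:240]
cv2.imwrite('pics/crop.png',np.vstack([a,b]))
E
```

```text
scene table [ 0.3702 -0.0365 -0.004 ]
scene lid [ 0.5518 -0.0671  0.069 ]
scene lip [ 0.4669 -0.1112  0.0641]
scene chuck [0.3716 0.0373 0.07  ]
scene collet [0.3625 0.1309 0.0877]
side table [ 0.4136 -0.0424 -0.0015]
side lid [ 0.5589 -0.069   0.0662]
side lip [ 0.4643 -0.1086  0.0643]
side chuck [0.375  0.0327 0.073 ]
side collet [0.3596 0.1194 0.0978]
scene lidcorner [303 200] [0.5967 0.0307 0.0662]
scene lidcorner [302 207] [0.5801 0.0176 0.0671]
scene lidcorner [296 205] [0.5727 0.0283 0.0713]
scene lidcorner [276 262] [ 0.4432 -0.0425  0.06  ]
scene lidcorner [292 267] [ 0.4543 -0.0767  0.0642]
scene lidcorner [289 283] [ 0.4239 -0.0986  0.0626]
scene lidcorner [325 290] [ 0.4583 -0.162   0.0658]
scene lidcorner [331 275] [ 0.4979 -0.1417  0.055 ]
scene lidcorner [349 277] [ 0.514  -0.1744  0.0633]
scene lidcorner [356 246] [ 0.5801 -0.1353  0.0658]
scene lidcorner [372 214] [ 0.6675 -0.1044  0.0673]
vb px [ 0.4571 -0.2523  0.0224]
855 [ 0.41962855 -0.28804152  0.01207167] [ 0.48865827 -0.22342778  0.04894399]
((0.4547502398490906, -0.2547164857387543), (0.058339923620224, 0.05
[... 497 characters left out ...]
118   0.0629]
side lidcorner [412 242] [ 0.6801 -0.1113  0.072 ]
side lidcorner [335 213] [0.5795 0.0333 0.0695]
side lidcorner [330 222] [0.5597 0.0115 0.066 ]
side lidcorner [324 220] [0.5494 0.0189 0.0685]
side lidcorner [285 246] [ 0.4489 -0.0379  0.0707]
side lidcorner [285 255] [ 0.4463 -0.044   0.0541]
side lidcorner [294 259] [ 0.4584 -0.0619  0.0548]
vb px [ 0.4598 -0.2489  0.0271]
1348 [ 0.42256116 -0.28801931  0.01202076] [ 0.49138001 -0.22075126  0.0478778 ]
((0.45690253376960754, -0.2534943222999573), (0.05607986822724342, 0.051957108080387115), 22.107135772705078)
top 311 ((0.4568219482898712, -0.2533729374408722), (0.05559312179684639, 0.05163978040218353), 22.799123764038086)
```

View pics/crop.png

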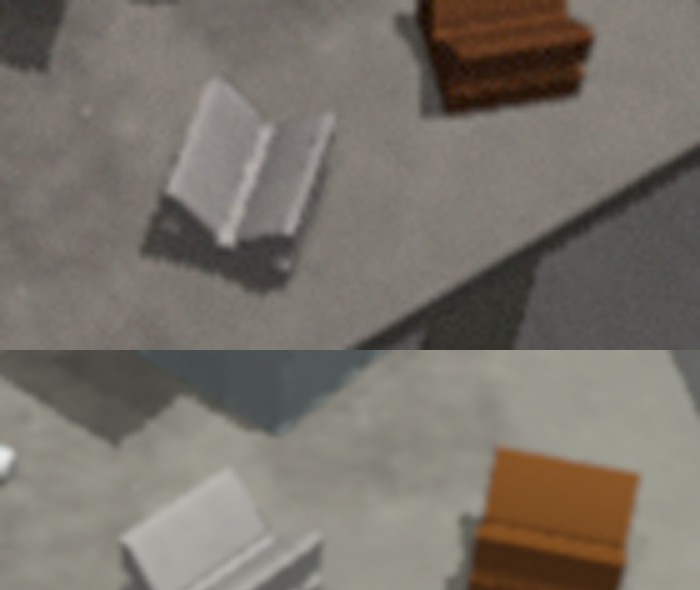

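The crop confirms the grey steel V-block: groove along about 22°, which is its x axis. The brown block is the look-alike. Next I refine the box pose and check what stands along the path.

```bash
cat >> h.py <<'E'
from scipy.spatial.transform import Rotation as R
E
python3 - <<'E'
from h import *
S=np.load('scene.npy'); D=np.load('side.npy')
P=np.vstack([W[(W[...,2]>.055)&(W[...,2]<.076)] for W in (S,D)])
for W,n in((S,'scene'),(D,'side')):
  best=None
  P=W[(W[...,2]>.058)&(W[...,2]<.076)][:,:2]; P=P[np.hypot(P[:,0]-.555,P[:,1]+.068)<.19]
  for it in range(1):
    yaw=np.radians(27.6)
    for _ in range(4):
        x=np.array([np.cos(yaw),np.sin(yaw)]);y=np.array([-x[1],x[0]]); o=np.array([.631,-.028])
        q=np.c_[(P-o)@x,(P-o)@y]
        m=(q[:,0]>-.16)&(q[:,0]<-.04)&(abs(q[:,1])<.095)
        a=q[m]; bins=np.arange(-.16,-.04,.008); L=[];Rr=[]
        for b in bins:
            s=a[(a[:,0]>=b)&(a[:,0]<b+.008)][:,1]; L.append(np.percentile(s,99.5)); Rr.append(np.percentile(s,.5))
        sl=np.polyfit(bins,np.array(L),1)[0]; sr=np.polyfit(bins,np.array(Rr),1)[0]
        yaw+= sl if n=='scene' else sl
        if _==0: print(n,'slopes',sl,sr)
    g=q[(abs(q[:,1])<.03)]
    fr=[np.percentile(g[(g[:,1]>b)&(g[:,1]<b+.01)][:,0],[.5,99.5]) for b in np.arange(-.03,.03,.01)]
    print(n,np.degrees(yaw),'L,R',np.median(L),np.median(Rr),'lipend,rear',np.median(fr,0))
A=np.vstack([S.reshape(-1,3),D.reshape(-1,3)])
for lo in (.12,.2,.26):
    p=A[(A[:,2]>lo)&(A[:,0]>.2)&(A[:,0]<.75)&(A[:,1]>-.35)&(A[:,1]<.6)]
    print(lo,len(p),p.min(0) if len(p) else '',p.max(0) if len(p) else '')
yaw=np.radians(27.6);bx=np.array([np.cos(yaw),np.sin(yaw),0]);by=np.array([-bx[1],bx[0],0])
R0=R.from_quat(manip.get_obs()['ee_rot'])
z=(bx-np.array([0,0,1]))/2**.5
for s in(1,-1):
    y=s*by; T=R.from_matrix(np.c_[np.cross(y,z),y,z]); print(s,np.degrees((T*R0.inv()).as_rotvec()).round(1))
E
```

```text
scene slopes 0.0076773374171392565 -0.03439206910910854
scene 27.766156952261973 L,R 0.07635642577566934 -0.07568928987917968 lipend,rear [-0.21667423 -0.0065333 ]
side slopes 0.007861385262478603 -0.038187509450781795
side 28.282027749623722 L,R 0.07729958855036323 -0.07513298729447643 lipend,rear [-0.21405547 -0.00435075]
0.12 78667 [ 0.21155841 -0.34999812  0.12000751] [0.74999509 0.59999779 0.63951603]
0.2 60387 [ 0.2272161  -0.34999812  0.20000162] [0.74999509 0.59999779 0.63951603]
0.26 40874 [ 0.2272161  -0.34999812  0.2600243 ] [0.74999196 0.59993565 0.63951603]
1 [  1.  -46.6  50.2]
-1 [  55.2    1.  -119.2]
```

```bash
python3 - <<'E'
from h import *
S=np.load('scene.npy'); D=np.load('side.npy')
A=np.vstack([S.reshape(-1,3),D.reshape(-1,3)]);A=A[np.isfinite(A[:,0])]
print('rows x, cols y', [round(y,2) for y in np.arange(.6,-.5,-.07)])
for x in np.arange(.05,.95,.07):
    print(round(x,2),[int(100*A[(abs(A[:,0]-x)<.035)&(abs(A[:,1]-y)<.035)][:,2].max(initial=-.01)) for y in np.arange(.6,-.5,-.07)])
E
```

```text
rows x, cols y [np.float64(0.6), np.float64(0.53), np.float64(0.46), np.float64(0.39), np.float64(0.32), np.float64(0.25), np.float64(0.18), np.float64(0.11), np.float64(0.04), np.float64(-0.03), np.float64(-0.1), np.float64(-0.17), np.float64(-0.24), np.float64(-0.31), np.float64(-0.38), np.float64(-0.45)]
0.05 [25, 27, 16, 6, 5, 5, 5, 1, 49, 48, 31, 0, 0, -1, -1, -1]
0.12 [-1, 27, 27, 10, 5, 0, 0, 1, 51, 1, 1, 0, 0, -1, -1, -1]
0.19 [-1, 26, 11, 13, 10, 6, 1, 1, 1, 1, 2, 2, 2, -1, -1, -1]
0.26 [34, 39, 34, 13, 11, 9, 1, 0, 5, 5, 2, 2, 2, 0, -1, -1]
0.33 [34, 39, -1, 13, 13, 11, 20, 10, 7, 0, 1, 2, 0, 0, -1, -1]
0.4 [-1, -1, -1, 11, 13, 0, 21, 21, 20, 0, 7, 2, 4, 4, -1, -1]
0.47 [-1, -1, -1, 0, 21, 21, 21, 22, 20, 7, 7, 7, 4, 4, -1, -1]
0.54 [-1, 38, 39, 41, 21, 22, 30, 30, 20, 7, 7, 7, 4, 4, 0, -1]
0.61 [-1, -1, 39, -1, 21, 21, 30, 30, 21, 7, 7, 7, 4, 61, 68, 68]
0.68 [-1, -1, -1, -1, -1, 21, 30, 30, 21, 6, 16, 56, 60, 63, 67, 67]
0.75 [-1, -1, -1, -1, -1, 21, 21, 21, 21, 48, 53, 55, 49, 49, -1, -1]
0.82 [35, 36, -1, -1, -1, 42, 43, 44, 46, 46, -1, -1, -1, -1, -1, -1]
0.89 [32, 36, 38, 39, 40, 41, -1, -1, -1, -1, -1, -1, -1, -1, -1, -1]
```

```bash
python3 -m crank '[[[0,0,0,5,0,0,0],[0,0,0,5,0,0,0],[0,1.9,-5.9,0,0,0,0],[0,1.9,-5.9,0,0,0,0],[0,1.9,-5.9,0,0,0,0],[0,1.9,-5.9,0,0,0,0],[0,1.9,-5.9,0,0.1,-5.8,6.3],[0,1.9,-5.9,0,0.1,-5.8,6.3],[0,1.9,-5.9,0,0.1,-5.8,6.3],[0,0,-6,0,0.1,-5.8,6.3],[0,0,-6,0,0.1,-5.8,6.3],[0,0,-6,0,0.1,-5.8,6.3],[0,0,-6,0,0.1,-5.8,6.3],[0,0,-6,0,0.1,-5.8,6.3],[0,0,0,0,0,0,0]]]'
cat > st.py <<'E'
from h import *
o=manip.get_obs(); yaw=np.radians(27.6);bx=np.array([np.cos(yaw),np.sin(yaw),0]);by=np.array([-bx[1],bx[0],0])
d=o['position']-np.array([.631,-.028,0]); f=o['ft_force']
print('t',round(o['clock'],2),'box',(d@bx).round(4),(d@by).round(4),d[2].round(4),'F box',(f@bx).round(2),(f@by).round(2),f[2].round(2),'w',o['grip_width'].round(3),'g',np.round(o['grasp_force'],1))
M=R.from_quat(o['ee_rot']).as_matrix(); print('z',M[:,2].round(3),'y',M[:,1].round(3),'q',o['joint_pos'].round(2), 'p',o['position'].round(4))
E
python3 st.py
```

```text
clock: 1.98
position: [0.4103, 0.0314, 0.3288]
ee_rot: [-0.058, 0.974, 0.078, 0.205]
ft_force: [-0.0, 0.2, 0.3]
grip_width: -0.001
grasp_force: 0.0Traceback (most recent call last):
  File "st.py", line 4, in <module>
    print('t',round(o['clock'],2),'box',(d@bx).round(4),(d@by).round(4),d[2].round(4),'F box',(f@bx).round(2),(f@by).round(2),f[2].round(2),'w',o['grip_width'].round(3),'g',np.round(o['grasp_force'],1))
                                                                                                                                                ^^^^^^^^^^^^^^^^^^^^^
AttributeError: 'float' object has no attribute 'round'
```

```bash
sed -i "s/o\['grip_width'\].round(3)/round(float(o['grip_width']),3)/" st.py
cat > rot.py <<'E'
import sys
from h import *
# rot.py pitch_deg yaw_deg : remaining rotvec (deg) to tool z pitched down by pitch, y along +box y-like
p,yw=map(lambda a:np.radians(float(a)),sys.argv[1:3])
bx=np.array([np.cos(yw),np.sin(yw),0]);y=np.array([-bx[1],bx[0],0])
z=bx*np.cos(p)-np.array([0,0,1])*np.sin(p)
R0=R.from_quat(manip.get_obs()['ee_rot'])
for s in (1,-1):
  T=R.from_matrix(np.c_[np.cross(s*y,z),s*y,z]); print('rv',np.degrees((T*R0.inv()).as_rotvec()).round(1))
E
python3 st.py; python3 rot.py 45 27.6
```

```text
t 1.98 box -0.168 0.1549 0.3288 F box 0.07 0.19 0.31 w -0.001 g 0.0
z [ 0.391  0.176 -0.903] y [-0.146  0.981  0.128] q [ 0.15 -0.49 -0.14  2.09 -0.27  1.14  1.77] p [0.4103 0.0314 0.3288]
rv [ -0.5 -21.9  17.6]
rv [  85.1   36.7 -130.6]
```

```bash
python3 rot.py 45 50; python3 -m crank '[[[0,-0.5,-4.5,0,0,0,0],[0,-0.5,-4.5,0,0,0,0],[0,-0.5,-4.5,-4,0,0,0],[0,-0.5,-4.5,-4,0,0,0],[0,0,0,-4,0,0,0],[0,0,0,0,0,0,0]]]' && python3 st.py; python3 rot.py 45 50
```

```text
rv [  3.8 -22.   39.7]
rv [  70.6   48.5 -113.3]
clock: 2.72
position: [0.3893, -0.1421, 0.2068]
ee_rot: [-0.063, 0.974, 0.08, 0.202]
ft_force: [0.8, -0.2, 0.3]
grip_width: 0.001
grasp_force: 0.0
t 2.73 box -0.2671 0.0109 0.2068 F box 0.64 -0.6 0.28 w 0.001 g 0.0
z [ 0.384  0.182 -0.905] y [-0.155  0.979  0.131] q [ 0.18 -0.35  0.29  2.24 -0.3   0.98  2.3 ] p [ 0.3893 -0.1421  0.2068]
rv [  3.9 -22.3  39.1]
rv [  70.    49.  -113.8]
```

```bash
python3 -m crank '[[[0,0,0,0,3.83,1.83,-9.06],[0,0,0,0,3.83,1.83,-9.06],[0,0,0,0,3.83,1.83,-9.06],[0,0,0,0,3.83,1.83,-9.06],[0,0,0,0,3.83,1.83,-9.06],[0,0,0,0,3.83,1.83,-9.06],[0,0,0,0,3.83,1.83,-9.06],[0,0,0,0,3.83,1.83,-9.06],[0,0,0,0,3.83,1.83,-9.06],[0,0,0,0,3.83,1.83,-9.06],[0,0,0,0,3.83,1.83,-9.06],[0,0,0,0,3.83,1.83,-9.06],[0,0,0,0,3.83,1.83,-9.06],[0,0,0,0,3.83,1.83,-9.06],[0,0,0,0,3.83,1.83,-9.06],[0,0,0,0,3.83,1.83,-9.06],[0,0,0,0,3.83,1.83,-9.06],[0,0,0,0,3.83,1.83,-9.06]]]' >/dev/null; python3 st.py
python3 -m crank '[[[0,0,0,-1,0.8,-4.5,7.8],[0,0,0,-1,0.8,-4.5,7.8],[0,0,0,-1,0.8,-4.5,7.8],[0,0,0,-1,0.8,-4.5,7.8],[0,0,0,-1,0.8,-4.5,7.8],[0,0,0,0,0,0,0]]]' >/dev/null; python3 st.py;python3 rot.py 45 50
```

```text
t 4.97 box -0.2653 0.0091 0.2115 F box 0.37 0.85 0.37 w -0.002 g 0.0
z [ 0.376  0.186 -0.908] y [ 0.154 -0.979 -0.137] q [ 0.72 -0.29 -0.16  2.2  -0.48  1.04 -0.67] p [ 0.3916 -0.1428  0.2115]
t 5.72 box -0.2661 0.0086 0.1595 F box 0.15 -0.86 0.85 w -0.001 g 0.0
z [ 0.447  0.544 -0.71 ] y [ 0.768 -0.64  -0.007] q [ 0.67  0.04  0.17  2.2  -0.85  1.21  0.58] p [ 0.3912 -0.1437  0.1595]
rv [  81.1   97.6 -127.4]
rv [-0.1 -0.5 -0.2]
```

```bash
python3 -m crank '[[[0,0,0,-4,0,0,0],[0,0,0,-4,0,0,0],[0,0,0,-4,0,0,0],[0,0,0,-0.5,0,0,0],[0,0,0,0,0,0,0]]]' >/dev/null; python3 st.py
python3 -m crank '[[[0,1.7,0.9,0,0,0,0],[0,1.7,0.9,0,0,0,0],[0,1.6,0.8,0,0,0,0],[0,0,0,0,0,0,0]]]' >/dev/null; python3 st.py
python3 -m crank '[[[0,0,0,0.5,0,0,0],[0,0,0,0.5,0,0,0],[0,0,0,0.5,0,0,0],[0,0,0,0,0,0,0]]]' >/dev/null; python3 st.py
```

```text
t 6.35 box -0.2661 0.0082 0.036 F box -0.21 -0.42 0.87 w -0.001 g 0.0
z [ 0.45   0.542 -0.71 ] y [ 0.767 -0.641 -0.004] q [ 0.69  0.3   0.16  2.26 -1.01  1.04  0.89] p [ 0.3914 -0.144   0.036 ]
t 6.85 box -0.2089 0.0091 0.0348 F box -0.99 -0.06 -0.87 w -0.002 g 0.0
z [ 0.448  0.544 -0.709] y [ 0.769 -0.639 -0.004] q [ 0.61  0.32  0.1   2.23 -1.08  0.97  0.82] p [ 0.4416 -0.1167  0.0348]
t 7.35 box -0.2108 0.0084 0.0497 F box -0.52 0.13 -0.33 w 0.0 g 0.8
z [ 0.45   0.542 -0.71 ] y [ 0.767 -0.642 -0.004] q [ 0.61  0.28  0.1   2.23 -1.05  0.99  0.78] p [ 0.4403 -0.1183  0.0497]
```

```bash
python3 -m crank '[[[0,0.14,0.07,1.06,0,0,0],[0,0.14,0.07,1.06,0,0,0],[0,0.14,0.07,1.06,0,0,0],[0,0.14,0.07,1.06,0,0,0],[0,0.14,0.07,1.06,0,0,0],[0,0,0,0,0,0,0]]]' >/dev/null; python3 st.py
python3 -m crank '[[[0,0.37,0.19,1.04,0,0,0],[0,0.37,0.19,1.04,0,0,0],[0,0.37,0.19,1.04,0,0,0],[0,0.37,0.19,1.04,0,0,0],[0,0.37,0.19,1.04,0,0,0],[0,0,0,0,0,0,0]]]' >/dev/null; python3 st.py
python3 -m crank '[[[0,0.6,0.31,0.9,0,0,0],[0,0.6,0.31,0.9,0,0,0],[0,0.6,0.31,0.9,0,0,0],[0,0.6,0.31,0.9,0,0,0],[0,0.6,0.31,0.9,0,0,0],[0,0,0,0,0,0,0]]]' >/dev/null; python3 st.py
python3 - <<'E'
from h import *
i,W=cloud('side'); j,V=cloud('scene'); cv2.imwrite('pics/lift.png',np.hstack([i[100:380,150:550],j[100:380,150:550]])[...,::-1]); 
E
```

```text
t 8.1 box -0.2023 0.0083 0.1033 F box -1.57 0.42 -1.94 w -0.003 g 0.6
z [ 0.45   0.542 -0.71 ] y [ 0.768 -0.641 -0.003] q [ 0.58  0.17  0.11  2.21 -0.98  1.04  0.64] p [ 0.4479 -0.1144  0.1033]
t 8.85 box -0.1815 0.008 0.1553 F box -1.0 0.52 -1.23 w 0.002 g 0.5
z [ 0.45   0.542 -0.71 ] y [ 0.768 -0.641 -0.003] q [ 0.55  0.09  0.1   2.16 -0.93  1.09  0.49] p [ 0.4664 -0.105   0.1553]
t 9.6 box -0.1476 0.0081 0.2002 F box -1.31 -0.07 -0.13 w -0.001 g 0.4
z [ 0.45   0.542 -0.71 ] y [ 0.768 -0.641 -0.003] q [ 0.51  0.05  0.06  2.09 -0.9   1.11  0.35] p [ 0.4965 -0.0892  0.2002]
```

View pics/lift.png

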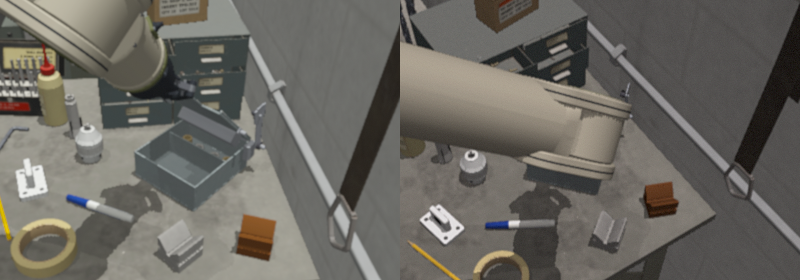

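```bash
cat > g.py <<'E'
import sys
from h import *
o=manip.get_obs(); yaw=np.radians(27.6);bx=np.array([np.cos(yaw),np.sin(yaw),0])
d=o['position']-np.array([.631,-.028,0]); f=o['ft_force']; th=np.arctan2(d[2]+.008-.064,-(d@bx)-.012)
F=-(f@bx*np.sin(th)+f[2]*np.cos(th)); print('th',th.round(3),'x',(d@bx).round(4),'z',d[2].round(4),'F',F.round(2),'|F|',np.linalg.norm(f).round(2))
sys.exit(1 if F>5.5 else 0)
E
python3 -m crank '[[[0,0.78,0.41,0.56,0,0,0],[0,0.78,0.41,0.56,0,0,0],[0,0.78,0.41,0.56,0,0,0],[0,0.78,0.41,0.56,0,0,0],[0,0.78,0.41,0.56,0,0,0],[0,0,0,0,0,0,0]]]' >/dev/null; python3 g.py &&
python3 -m crank '[[[0,0.16,0.09,0.08,0,0,0],[0,0.16,0.09,0.08,0,0,0],[0,0,0,0,0,0,0]]]' >/dev/null && python3 g.py &&
python3 -m crank '[[[0,0.16,0.09,0.08,0,0,0],[0,0,0,0,0,0,0]]]' >/dev/null && python3 g.py &&
python3 -m crank '[[[0,0.16,0.09,0.08,0,0,0],[0,0,0,0,0,0,0]]]' >/dev/null && python3 g.py &&
python3 -m crank '[[[0,0.16,0.09,0.08,0,0,0],[0,0,0,0,0,0,0]]]' >/dev/null && python3 g.py &&
python3 -m crank '[[[0,0.16,0.09,0.08,0,0,0],[0,0,0,0,0,0,0]]]' >/dev/null && python3 g.py &&
python3 -m crank '[[[0,0.16,0.09,0.08,0,0,0],[0,0,0,0,0,0,0]]]' >/dev/null && python3 g.py &&
python3 -m crank '[[[0,0.16,0.09,0.08,0,0,0],[0,0,0,0,0,0,0]]]' >/dev/null && python3 g.py
```

```text
th 1.082 x -0.1034 z 0.2279 F 0.79 |F| 0.99
th 1.098 x -0.1005 z 0.229 F 0.55 |F| 0.56
th 1.109 x -0.0985 z 0.2299 F -0.24 |F| 0.88
th 1.119 x -0.0967 z 0.2307 F 0.3 |F| 0.81
th 1.13 x -0.0948 z 0.2315 F 1.12 |F| 1.14
th 1.14 x -0.093 z 0.2322 F 0.74 |F| 1.19
th 1.15 x -0.0912 z 0.233 F 0.4 |F| 1.5
th 1.161 x -0.0893 z 0.2339 F 0.91 |F| 1.12
```

```bash

python3 -m crank '[[[0,0.16,0.09,0.07,0,0,0],[0,0,0,0,0,0,0]]]' >/dev/null && python3 g.py &&
python3 -m crank '[[[0,0.16,0.09,0.07,0,0,0],[0,0,0,0,0,0,0]]]' >/dev/null && python3 g.py &&
python3 -m crank '[[[0,0.16,0.09,0.07,0,0,0],[0,0,0,0,0,0,0]]]' >/dev/null && python3 g.py &&
python3 -m crank '[[[0,0.16,0.09,0.07,0,0,0],[0,0,0,0,0,0,0]]]' >/dev/null && python3 g.py &&
python3 -m crank '[[[0,0.16,0.09,0.07,0,0,0],[0,0,0,0,0,0,0]]]' >/dev/null && python3 g.py &&
python3 -m crank '[[[0,0.17,0.09,0.06,0,0,0],[0,0,0,0,0,0,0]]]' >/dev/null && python3 g.py &&
python3 -m crank '[[[0,0.17,0.09,0.06,0,0,0],[0,0,0,0,0,0,0]]]' >/dev/null && python3 g.py &&
python3 -m crank '[[[0,0.17,0.09,0.06,0,0,0],[0,0,0,0,0,0,0]]]' >/dev/null && python3 g.py &&
python3 -m crank '[[[0,0.17,0.09,0.06,0,0,0],[0,0,0,0,0,0,0]]]' >/dev/null && python3 g.py &&
python3 -m crank '[[[0,0.17,0.09,0.05,0,0,0],[0,0,0,0,0,0,0]]]' >/dev/null && python3 g.py &&
python3 -m crank '[[[0,0.17,0.09,0.05,0,0,0],[0,0,0,0,0,0,0]]]' >/dev/null && python3 g.py &&
python3 -m crank '[[[0,0.17,0.09,0.05,0,0,0],[0,0,0,0,0,0,0]]]' >/dev/null && python3 g.py &&
python3 -m crank '[[[0,0.17,0.09,0.05,0,0,0],[0,0,0,0,0,0,0]]]' >/dev/null && python3 g.py
```

```text
th 1.171 x -0.0875 z 0.2345 F 0.59 |F| 0.72
th 1.181 x -0.0856 z 0.2353 F -0.02 |F| 0.81
th 1.191 x -0.0838 z 0.2359 F 0.7 |F| 1.1
th 1.201 x -0.082 z 0.2367 F 0.13 |F| 1.79
th 1.211 x -0.0801 z 0.2374 F 0.61 |F| 0.79
th 1.222 x -0.0782 z 0.238 F 1.13 |F| 1.69
th 1.232 x -0.0763 z 0.2385 F -0.47 |F| 0.84
th 1.243 x -0.0744 z 0.2392 F 0.5 |F| 0.88
th 1.253 x -0.0725 z 0.2397 F 0.49 |F| 1.14
th 1.263 x -0.0705 z 0.2402 F -0.02 |F| 0.14
th 1.273 x -0.0686 z 0.2408 F 0.58 |F| 0.71
th 1.284 x -0.0667 z 0.2412 F 0.76 |F| 0.85
th 1.294 x -0.0648 z 0.2418 F 0.0 |F| 0.15
```

```bash
cat > lid.py <<'E'
from h import *
i,W=cloud('side'); yaw=np.radians(27.6);bx=np.array([np.cos(yaw),np.sin(yaw)]);by=np.array([-bx[1],bx[0]])
q=W[...,:2]-np.array([.631,-.028]); X,Y,Z=q@bx,q@by,W[...,2]-.064
for a,b in((-.075,-.06),(-.06,-.045),(-.045,-.03),(.03,.05),(.05,.075)):
    m=(Y>a)&(Y<b)&(Z>.04)&(Z<.16)&(X>-.16)&(X<.03); print(a,m.sum(),'angle',np.percentile(np.arctan2(Z[m],-X[m]),[10,25,50,75,90]).round(3) if m.sum()>5 else '')
cv2.imwrite('pics/lid_%d.png'%(manip.get_obs()['clock']*100),i[100:340,150:550][...,::-1])
E
python3 lid.py; ls -t pics|head -1
```

```text
-0.075 393 angle [1.174 1.27  1.278 1.283 1.289]
-0.06 386 angle [0.979 1.257 1.275 1.281 1.285]
-0.045 372 angle [0.971 1.254 1.273 1.28  1.284]
0.03 420 angle [0.966 1.25  1.27  1.276 1.281]
0.05 475 angle [1.09  1.258 1.27  1.277 1.28 ]
lid_1562.png
```

```bash

python3 -m crank '[[[0,0.17,0.09,0.05,0,0,0],[0,0,0,0,0,0,0]]]' >/dev/null && python3 g.py &&
python3 -m crank '[[[0,0.17,0.09,0.05,0,0,0],[0,0,0,0,0,0,0]]]' >/dev/null && python3 g.py &&
python3 -m crank '[[[0,0.17,0.09,0.05,0,0,0],[0,0,0,0,0,0,0]]]' >/dev/null && python3 g.py &&
python3 -m crank '[[[0,0.17,0.09,0.04,0,0,0],[0,0,0,0,0,0,0]]]' >/dev/null && python3 g.py &&
python3 -m crank '[[[0,0.17,0.09,0.04,0,0,0],[0,0,0,0,0,0,0]]]' >/dev/null && python3 g.py &&
python3 -m crank '[[[0,0.17,0.09,0.04,0,0,0],[0,0,0,0,0,0,0]]]' >/dev/null && python3 g.py &&
python3 -m crank '[[[0,0.17,0.09,0.04,0,0,0],[0,0,0,0,0,0,0]]]' >/dev/null && python3 g.py &&
python3 -m crank '[[[0,0.17,0.09,0.03,0,0,0],[0,0,0,0,0,0,0]]]' >/dev/null && python3 g.py &&
python3 -m crank '[[[0,0.17,0.09,0.03,0,0,0],[0,0,0,0,0,0,0]]]' >/dev/null && python3 g.py &&
python3 -m crank '[[[0,0.17,0.09,0.03,0,0,0],[0,0,0,0,0,0,0]]]' >/dev/null && python3 g.py &&
python3 -m crank '[[[0,0.17,0.09,0.03,0,0,0],[0,0,0,0,0,0,0]]]' >/dev/null && python3 g.py &&
python3 -m crank '[[[0,0.17,0.09,0.02,0,0,0],[0,0,0,0,0,0,0]]]' >/dev/null && python3 g.py &&
python3 -m crank '[[[0,0.17,0.09,0.02,0,0,0],[0,0,0,0,0,0,0]]]' >/dev/null && python3 g.py &&
python3 -m crank '[[[0,0.17,0.09,0.02,0,0,0],[0,0,0,0,0,0,0]]]' >/dev/null && python3 g.py
```

```text
th 1.304 x -0.0628 z 0.2423 F 0.78 |F| 1.18
th 1.315 x -0.0609 z 0.2427 F 0.4 |F| 0.57
th 1.325 x -0.059 z 0.2432 F 0.41 |F| 0.49
th 1.334 x -0.0572 z 0.2436 F 2.0 |F| 2.11
th 1.345 x -0.0553 z 0.244 F 2.75 |F| 3.31
th 1.355 x -0.0533 z 0.2445 F 2.19 |F| 3.33
th 1.365 x -0.0514 z 0.2448 F 4.1 |F| 4.38
th 1.376 x -0.0493 z 0.2452 F 3.22 |F| 3.69
th 1.386 x -0.0475 z 0.2454 F 3.44 |F| 4.49
th 1.396 x -0.0454 z 0.2458 F 2.27 |F| 2.46
th 1.406 x -0.0436 z 0.246 F 2.54 |F| 3.17
th 1.417 x -0.0416 z 0.2462 F 1.76 |F| 1.99
th 1.426 x -0.0397 z 0.2464 F 2.34 |F| 2.35
th 1.436 x -0.0378 z 0.2466 F 0.86 |F| 1.0
```

```bash

python3 -m crank '[[[0,0.13,0.07,0.02,0,0,0],[0,0,0,0,0,0,0]]]' >/dev/null && python3 g.py &&
python3 -m crank '[[[0,0.13,0.07,0.02,0,0,0],[0,0,0,0,0,0,0]]]' >/dev/null && python3 g.py &&
python3 -m crank '[[[0,0.13,0.07,0.02,0,0,0],[0,0,0,0,0,0,0]]]' >/dev/null && python3 g.py &&
python3 -m crank '[[[0,0.13,0.07,0.02,0,0,0],[0,0,0,0,0,0,0]]]' >/dev/null && python3 g.py &&
python3 -m crank '[[[0,0.13,0.07,0.01,0,0,0],[0,0,0,0,0,0,0]]]' >/dev/null && python3 g.py &&
python3 -m crank '[[[0,0.13,0.07,0.01,0,0,0],[0,0,0,0,0,0,0]]]' >/dev/null && python3 g.py &&
python3 -m crank '[[[0,0.13,0.07,0.01,0,0,0],[0,0,0,0,0,0,0]]]' >/dev/null && python3 g.py &&
python3 -m crank '[[[0,0.13,0.07,0.01,0,0,0],[0,0,0,0,0,0,0]]]' >/dev/null && python3 g.py &&
python3 -m crank '[[[0,0.13,0.07,0.01,0,0,0],[0,0,0,0,0,0,0]]]' >/dev/null && python3 g.py
```

```text
th 1.444 x -0.0363 z 0.2468 F 0.83 |F| 1.09
th 1.451 x -0.0349 z 0.247 F 0.92 |F| 0.95
th 1.459 x -0.0335 z 0.2471 F 1.4 |F| 1.47
th 1.466 x -0.0322 z 0.2473 F 3.65 |F| 4.09
th 1.473 x -0.0307 z 0.2474 F 5.08 |F| 5.39
th 1.48 x -0.0295 z 0.2475 F 6.95 |F| 7.36
```

```bash
python3 -m crank '[[[0,-0.5,-0.26,0,0,0,0],[0,-1.5,-0.8,0,0,0,0],[0,-3,-1.6,1,0,0,0],[0,-3,-1.6,2,0,0,0],[0,-3,-1.6,2,0,0,0],[8.5,0,0,0,0,0,0]]]' >/dev/null; python3 st.py; python3 lid.py; ls -t pics|head -1; python3 rot.py 75 22.5
```

```text
t 21.38 box -0.1558 0.0067 0.2994 F box 0.16 0.34 -0.79 w 0.202 g 0.0
z [ 0.454  0.54  -0.709] y [ 0.765 -0.644 -0.001] q [ 0.51 -0.07  0.08  1.98 -0.82  1.26  0.17] p [ 0.4899 -0.0943  0.2994]
-0.075 476 angle [1.308 1.432 1.443 1.452 1.464]
-0.06 428 angle [1.084 1.424 1.442 1.449 1.454]
-0.045 421 angle [1.072 1.418 1.44  1.447 1.453]
0.03 486 angle [1.068 1.412 1.436 1.443 1.448]
0.05 534 angle [1.183 1.421 1.436 1.444 1.45 ]
lid_2142.png
rv [-64.1 -47.2 134.5]
rv [-17.9  24.2 -26.8]
```

View pics/lid_2142.png

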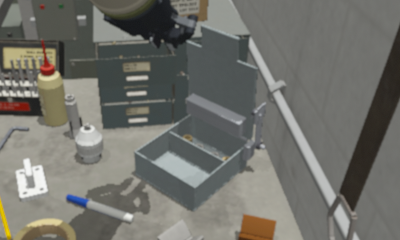

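```bash
python3 -m crank '[[[8.5,-0.8,-4,-1,0,0,0],[8.5,-0.8,-4,-2,-3.8,5,-5],[8.5,-0.8,-4,-2.5,-3.8,5,-5],[8.5,-0.8,-4,-2.5,-3.8,5,-5],[8.5,0,0,0,-3.8,5,-5],[8.5,0,0,0,-3.8,5,-5],[8.5,0,0,0,0,0,0]]]' >/dev/null; python3 st.py; python3 rot.py 80 22.5
```

```text
t 22.3 box -0.2536 -0.1171 0.2174 F box 0.19 -0.1 -0.79 w 0.99 g 0.0
z [ 0.213  0.103 -0.972] y [ 0.418 -0.909 -0.005] q [ 0.46  0.03  0.08  1.87 -0.22  1.12 -0.52] p [ 0.4605 -0.2493  0.2174]
rv [-33.3 -15.  174.1]
rv [-1.7  3.3 -2.2]
```

The picture shows the lid standing open by itself on its stay, clear of the gripper. Next I descend on the V-block and grip it.

```bash
python3 -m crank '[[[8.5,-0.1,-0.4,0,-1.7,3.3,-2.2],[8.5,0,0,-5,0,0,0],[8.5,0,0,-5,0,0,0],[8.5,0,0,-4,0,0,0],[8.5,0,0,0,0,0,0]]]' >/dev/null; python3 st.py; python3 -m crank '[[[8.5,0,0,-2.2,0,0,0],[8.5,0,0,-2.2,0,0,0],[8.5,0,0,-2.2,0,0,0],[8.5,0,0,0,0,0,0]]]' >/dev/null; python3 st.py; 
python3 -m crank '[[[4.5,0,0,0,0,0,0],[4.5,0,0,0,0,0,0],[4.5,0,0,0,0,0,0],[4.5,0,0,0,0,0,0],[4.5,0,0,0,0,0,0],[4.5,0,0,0,0,0,0],[4.5,0,0,0,0,0,0],[4.5,0,0,0,0,0,0]]]' 60 >/dev/null; python3 st.py
```

```text
t 22.93 box -0.2609 -0.1197 0.0744 F box -0.31 -0.69 1.29 w 0.996 g 0.0
z [ 0.155  0.069 -0.986] y [ 0.377 -0.926 -0.006] q [ 0.45  0.2   0.06  2.   -0.2   0.86 -0.54] p [ 0.4552 -0.255   0.0744]
t 23.43 box -0.2593 -0.1218 0.0119 F box 0.79 0.42 0.92 w 0.995 g 0.0
z [ 0.159  0.066 -0.985] y [ 0.377 -0.926 -0.001] q [ 0.46  0.3   0.05  2.03 -0.23  0.72 -0.5 ] p [ 0.4576 -0.2561  0.0119]
t 24.43 box -0.2583 -0.1217 0.013 F box -1.36 4.44 9.83 w 0.576 g 62.8
z [ 0.161  0.065 -0.985] y [ 0.377 -0.926  0.   ] q [ 0.46  0.3   0.05  2.03 -0.23  0.72 -0.5 ] p [ 0.4585 -0.2556  0.013 ]
```

```bash
python3 -m crank '[[[4.5,0,0,1,0,0,0],[4.5,0,0,2.5,0,0,0],[4.5,0,0,3.5,0,0,0],[4.5,0,0,3,0,0,0],[4.5,0,0,2.5,0,0,0],[4.5,0,0,0,0,0,0]]]' >/dev/null; python3 st.py;  python3 -m crank '[[[4.5,1.2,3.3,0,0,0,1],[4.5,1.3,3.4,0,0,0,1],[4.5,1.3,3.4,0,0,0,1],[4.5,1.2,3.3,0,0,0,1],[4.5,1.2,3.3,0,0,0,1],[4.5,0,0,0,0,0,0],[4.5,0,0,0,0,0,0]]]' >/dev/null; python3 st.py
python3 - <<'E'
from h import *
i,W=cloud('side'); j,V=cloud('scene'); cv2.imwrite('pics/over.png',np.hstack([i[100:380,200:550],j[100:380,200:550]])[...,::-1])
E
```

```text
t 25.18 box -0.2586 -0.1226 0.1385 F box -0.24 0.42 -6.91 w 0.577 g 64.5
z [ 0.163  0.063 -0.985] y [ 0.377 -0.926  0.003] q [ 0.44  0.12  0.07  1.94 -0.17  0.98 -0.58] p [ 0.4586 -0.2565  0.1385]
t 26.05 box -0.1277 -0.0023 0.1353 F box -0.0 -0.64 -6.09 w 0.575 g 64.4
z [ 0.151  0.078 -0.985] y [ 0.456 -0.89  -0.001] q [ 0.23  0.11 -0.09  1.95 -0.11  0.94 -0.89] p [ 0.5189 -0.0892  0.1353]
```

View pics/over.png

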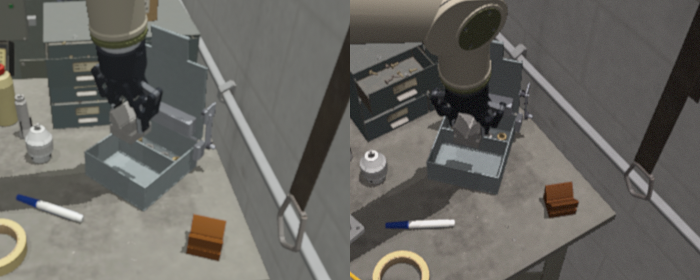

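The block is held upright over the front compartment, and the lid is standing clear. Now lowering it.

```bash
python3 -m crank '[[[4.5,0.1,0.1,-2.5,0,0,0],[4.5,0.1,0.1,-2.5,0,0,0],[4.5,0,0,-2.5,0,0,0],[4.5,0,0,-2,0,0,0],[4.5,0,0,-1.3,0,0,0],[4.5,0,0,0,0,0,0],[4.5,0,0,0,0,0,0]]]' >/dev/null; python3 st.py; python3 -m crank '[[[4.5,0,0,-0.3,0,0,0],[4.5,0,0,-0.2,0,0,0],[4.5,0,0,0,0,0,0]]]' >/dev/null; python3 st.py
```

```text
t 27.02 box -0.1236 -0.0022 0.0294 F box 0.28 -0.73 -6.88 w 0.574 g 64.3
z [ 0.155  0.078 -0.985] y [ 0.456 -0.89   0.001] q [ 0.23  0.26 -0.09  2.03 -0.12  0.71 -0.88] p [ 0.5225 -0.0872  0.0294]
t 27.4 box -0.124 -0.0016 0.0235 F box 0.01 -0.46 -5.86 w 0.573 g 64.4
z [ 0.153  0.078 -0.985] y [ 0.456 -0.89   0.   ] q [ 0.23  0.27 -0.09  2.04 -0.12  0.7  -0.87] p [ 0.5218 -0.0869  0.0235]
```

```bash
for k in 1; do python3 -m crank '[[[4.5,0,0,-0.3,0,0,0],[4.5,0,0,-0.2,0,0,0],[4.5,0,0,0,0,0,0]]]' >/dev/null; python3 st.py|head -1; python3 -m crank '[[[4.5,0,0,-0.1,0,0,0],[4.5,0,0,0,0,0,0]]]' >/dev/null; python3 st.py|head -1; python3 -m crank '[[[4.5,0,0,-0.1,0,0,0],[4.5,0,0,0,0,0,0]]]' >/dev/null; python3 st.py|head -1;  done
```

```text
t 27.77 box -0.1241 -0.0015 0.0183 F box 0.06 -0.32 -5.6 w 0.573 g 64.4
t 28.02 box -0.124 -0.0016 0.0175 F box 0.15 0.28 -6.05 w 0.576 g 64.4
t 28.27 box -0.124 -0.0016 0.0165 F box 0.49 0.11 -6.99 w 0.573 g 64.4
```

```bash
python3 -m crank '[[[4.5,0,0,-0.1,0,0,0],[4.5,0,0,0,0,0,0]]]' >/dev/null; python3 st.py|head -1; python3 -m crank '[[[4.5,0,0,-0.1,0,0,0],[4.5,0,0,0,0,0,0]]]' >/dev/null; python3 st.py|head -1
```

```text
t 28.52 box -0.1239 -0.0017 0.0161 F box -4.5 1.05 2.97 w 0.575 g 65.6
t 28.77 box -0.1239 -0.0017 0.016 F box -11.53 7.49 18.53 w 0.577 g 68.0
```

```bash
python3 -m crank '[[[4.5,0,0,0.1,0,0,0],[5.5,0,0,0,0,0,0],[6.8,0,0,0,0,0,0],[6.8,0,0,0,0,0,0],[6.8,0,0,0,0,0,0]]]' 20 >/dev/null; python3 st.py|head -1; python3 -m crank '[[[6.8,-0.1,0,2,0,0,0],[6.8,-0.4,-0.2,3,0,0,0],[6.8,-0.5,-0.3,4,0,0,0],[6.8,-0.5,-0.3,5,0,0,0],[6.8,-3,-1.5,5,0,0,0],[6.8,-5,-2.5,2,0,0,0],[6.8,-2,-5.5,0,0,0,0],[6.8,0,-5.5,0,0,0,0],[6.8,0,0,0,0,0,0]]]' >/dev/null; python3 st.py
python3 lid.py; python3 - <<'E'
from h import *
yaw=np.radians(27.6);bx=np.array([np.cos(yaw),np.sin(yaw)]);by=np.array([-bx[1],bx[0]])
i,W=cloud('side'); q=W[...,:2]-(np.array([.631,-.028])-.1195*bx); X,Y,Z=q@bx,q@by,W[...,2]
m=(abs(X)<.045)&(abs(Y)<.068)&(Z>.02)&(Z<.08); print(m.sum(),X[m].min(),X[m].max(),Y[m].min(),Y[m].max(),np.percentile(Z[m],[50,98]))
cv2.imwrite('pics/end.png',cv2.resize(i[160:340,240:480],None,fx=3,fy=3)[...,::-1])
E
```

```text
t 29.4 box -0.1238 -0.0017 0.0156 F box -0.52 0.36 -0.2 w 0.795 g 0.0
t 30.52 box -0.3017 -0.0913 0.2256 F box 0.2 0.43 -0.01 w 0.794 g 0.0
z [ 0.154  0.077 -0.985] y [ 0.451 -0.893  0.001] q [ 0.42 -0.06  0.14  1.93 -0.15  1.19 -0.5 ] p [ 0.4059 -0.2487  0.2256]
-0.075 464 angle [1.313 1.434 1.444 1.452 1.464]
-0.06 431 angle [1.075 1.418 1.441 1.449 1.454]
-0.045 409 angle [1.086 1.422 1.441 1.448 1.453]
0.03 484 angle [1.068 1.413 1.436 1.444 1.449]
0.05 543 angle [1.192 1.424 1.436 1.443 1.449]
575 -0.03288146551210198 0.023292253146789482 -0.02922301866133057 0.02223557027978102 [0.03847966 0.04930477]
```

View pics/end.png

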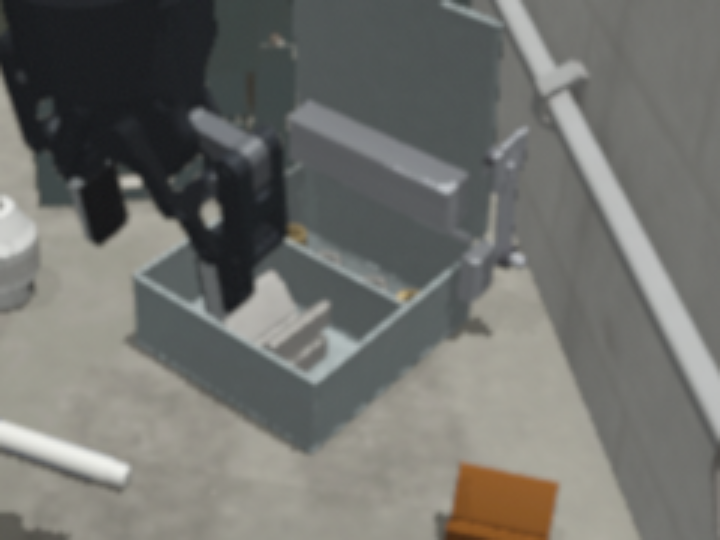

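The V-block stands upright in the front compartment, with its centre about (-5, -3) mm from the middle and its top at about 48 mm. The lid stands at about 1.44 rad and the gripper is clear.

```bash
python3 -c "
from workcell import job
print(job.hand_in())"
```

```text
the job is handed in; nothing more can be done
None
```

The job is handed in at about 31 s on the clock: the lid stands open on its stay at about 1.44 rad after a push of about 7 N, and the V-block stands upright on the floor of the front compartment; `hand_in()` gave no verdict.

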